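# Clear the phone's view and show it the shaving brush

## Robot

A 7-joint arm with a two-finger parallel gripper is mounted at the origin on the work surface. World frame = base frame: x ahead of the robot, y to its left, z up, the work surface at z = 0. Lengths are in m, angles in rad, forces in N, time in s.
With the tool pointing down it reaches from about 0.425 to 0.925 m from the base axis. Payload 6.8 kg.
Tool frame: the origin (TCP) lies between the finger pads; the fingertips stand finger_overhang ahead of it and the grasp point (between the pads) lies 6 mm ahead of it (finger_overhang is the distance from the TCP to the fingertips, in m); z points along the fingers, y is the line along which they close (so a half turn about z gives the same grasp; the last joint's range is limited). The gripper opens to 85 mm and grips with 20 to 120 N. Pads are 22 mm wide; open, the fingers measure 114 mm over their backs; the gripper's body (76 mm by 85 mm) begins 54 mm behind the grasp point. The pads swing forward as they close: fully open they stand 13 mm farther back than shut.
Start: joints at [1.073, 0.477, 0.022, 1.555, -0.011, 1.109, -0.083], TCP at [0.257, -0.624, 0.256] pointing down, gripper open.
Joint ranges: [-2.96, 2.96], [-0.34, 2.1], [-1.41, 1.46], [0.24, 2.44], [-1.37, 4.51], [0.17, 1.92], [-2.96, 2.96]. Speed limits (rad/s): [2.39, 2.39, 3.14, 3.14, 3.14, 3.14, 3.14].

## Interface

Orientations are given as a unit quaternion [w, x, y, z].
In Python, from station import * gives the robot as it stands.
- The arm moves only by the tool drive_tool, never from a script. Its argument "increments" is a list of rows, each an object of numbers: "claw": the finger opening in m, from 0 to 0.0854; "dx", "dy", "dz": the shift along the tool's x, y, z in m; "wx", "wy", "wz": the turn, a rotation vector about the tool's x, y, z in degrees. A call has 1 to 20 rows; each row shifts and turns the commanded pose from where the row before left it, along the tool's axes as they then stand; what a row does not reach is not made up. A row lasts 1/8 s, in which the tool goes at most 62.5 mm and 10.7 degrees, less where a joint would pass 70% of its speed; a pose out of reach is approached as far as the arm can. A call with a gripper value outside its range is refused whole. The fingers move at their own pace and stop on an object; "newtons" is the grip in N (left out, the last holds). Time passes only in rows, so rows that do not move let the fingers close. It gives the time, the measured TCP pose, the force, the opening and the grip force at its end, in the units of the state.
- get_obs(): the state, without advancing time (a new reading comes with each control period).
- read_camera(name): name is "scene" or "top" or "wrist"; returns (picture, depth): 420x560x3 uint8, red, green, blue; 420x560 float32, m along the optical axis (not along the pixel's ray), 0 where there is no reading.
- calibration(name): a dict with "intrinsics" (3x3 intrinsics, pixels), "k1" (the pictures are not rectified: a ray, as slopes to the right and down, at radius r is drawn at 1 + k1 r^2 times it, then the intrinsics apply), "R" (3x3) and "t" (3): a world point X has camera coordinates R X + t; the wrist camera has in their place "mount" (4x4, takes a point from camera to tool coordinates, whose origin is the TCP and whose axes are the flange's). Camera axes: x right, y down, z forward; pixel columns grow to the right and rows downward; lengths in m; the calibration is good to about 2 mm. A picture is of the moment at which its call begins: read the wrist's pose just before it. calibration takes no time and is no camera call.
- hand_in(): hands the job in; it is judged then, once.
The state is a dict: "t": time; "q": joint angles; "joint_vel": joint speeds; "joint_torque": joint torques, N m; "eef_pos": TCP position; "tool_rot": TCP orientation; "contact_force": force on the tool from outside, world axes, zero at the start; "torque": the same for the moment, N m; "gripper_width": opening from 0.0 (shut) to 1.0 (fully open); "grasp_force": force on a finger pad.
Only numpy, scipy, OpenCV 4.12 (cv2) and the standard library are available. Lean on these libraries where they do the work, as an engineer would, in place of code of your own. Each camera call takes 0.05 s, during which the arm holds its last target. There are 200 camera calls.

## Task

The blue caddy is standing in the phone's view: first hang it by its arched handle on the steel hook and let go of it. Then take the shaving brush from the bamboo tray and hold it up for the phone's camera, in the middle of its view and in line with the way the lens looks, bristles pointing straight at the lens with their tip about 10 cm from it; finish still holding it there, quite still. Leave the phone and the other things on the tray where they are.

Things in the scene. Friction and masses are not known exactly. Their poses are not given: they have to be found in the camera images.
- caddy: Loose blue steel caddy, 0.2 kg: open box 70 (x) x 84 (y) x 50 mm high. Its 8 mm round-bar handle stands in the y-z plane (opening seen along x): uprights at y = +-40 up to z = 108, then an arch whose underside is at z = 121 mm in the middle. On the arch a square wooden grip, 18 x 18 mm, z = 127 to 161: take it there from above. Origin: centre of the underside, z up.
- caddy_bar (a point): Underside of the caddy's arched handle in the middle: what rests on the hook.
- caddy_grip (a point): Point on the caddy's axis 147 mm above its bottom, in the upper half of the wooden grip.
- hook_stand: Fixed steel stand; origin under its post (16 mm thick, 174 mm high). Base plate 12 mm high, 100 wide, reaching 100 mm to its -x. At the top a hook of 8 mm bar points to the stand's own -x: it dips to a seat 70 mm out and turns up to the tip 98 mm out. The caddy hangs upright with its handle's plane across the hook (caddy x along the stand's x, either way).
- hook_seat (a point): Lowest point of the hook's upper side, 70 mm in front of the post's axis, 166 mm above the ledge; the handle's underside comes to rest here.
- hook_tip (a point): Top of the hook's upturned tip, 98 mm in front of the post's axis, 188 mm above the ledge.
- brush: Loose shaving brush lying on the tray, 70 g: octagonal dark wooden handle 66 mm long, 28 mm across flats (lies on one flat, two others upright at its sides), brass collar, cream bristle knot. Origin: on the axis at the middle of the handle, 14 mm above the tray's floor while lying. x runs along the brush to the bristles.
- brush_tip (a point): Bristle tip, on the axis, 88 mm from the brush's origin.
- brush_butt (a point): Butt end of the handle, on the axis, 33 mm behind the brush's origin.
- phone: Dark phone lying sideways, 150 x 72 x 8 mm, on its stand, tilted down by 0.2 to 0.45 rad, its camera lens towards the robot. Origin: the lens, 250 mm above the ledge. The lens looks along the body's own -x (to the robot and downwards); y across, z up the picture. The phone reaches 25 mm to +y of the lens, 125 mm to -y, 20 mm above it and 52 mm below.
- phone_stand: Fixed phone stand: disc foot 100 mm wide and 12 mm high and a post, both centred 50 mm behind the lens. Origin: on the ledge straight below the lens; z up.
- tray: Fixed bamboo tray 300 (x) x 360 (y) mm, floor 8 mm and rim 16 mm above the ledge. Origin: centre of the underside.
- bowl: White ceramic shaving bowl on the tray, 96 mm wide, 48 mm high; leave it. Origin: centre of the underside.
- jar: Clear plastic jar with white twist cap on the tray, 60 mm wide, 68 mm high; leave it. Origin: centre of the underside.
- mirror: Small folding mirror standing open on the tray, black, base 75 x 70 mm, 72 mm high; leave it. Origin: centre of the underside.
- comb: Steel comb lying flat on the tray, 29 (x) x 150 (y) x 4 mm; leave it. Origin: centre of the underside.
Things that resemble listed ones, but are neither listed nor needed, are in the scene too. What is shaped like the caddy but orange is not meant.

How it is judged:
By the outcome, as a careful person would: the job done as asked, in the order asked, and still so for the second after the job is handed in, while the arm keeps its last pose, push and grip.
It also fails if it takes over 64 s, if anything falls off the work surface, if the arm or the gripper's body presses on something with over 40 N, if the wrist force passes 120 N, or if a joint passes its speed limit or range.

## Working session

There is one attempt and no reset: what is moved stays moved. The work goes in short steps, Python scripts to look and compute and a tool call to move; the robot and the scene stay as the last step left them, time stands still between calls to the robot, and variables do not carry over. Pictures are saved under pics/ and viewed, at most 10 in all, crops included, and the job is handed in when it is done.

Besides the shell and the picture viewer there is one more tool, called after ">>>" in YAML: its name, and indented under it one key for each argument. drive_tool: Moves the arm, as the interface text tells. Its arguments: {"type":"object","properties":{"increments":{"type":"array","items":{"type":"object","properties":{"claw":{"type":"number"},"dx":{"type":"number"},"dy":{"type":"number"},"dz":{"type":"number"},"wx":{"type":"number"},"wy":{"type":"number"},"wz":{"type":"number"}}}},"newtons":{"type":"number"}},"required":["increments"]}

```bash
mkdir -p pics; ls; cat > h.py <<'E'
from station import *
import numpy as np, cv2
from scipy.spatial.transform import Rotation as Ro
def rot(q): return Ro.from_quat([q[1],q[2],q[3],q[0]])
def save(name,fn):
    o=get_obs(); p,d=read_camera(name)
    cv2.imwrite(f'pics/{fn}.png',p[:,:,::-1]); np.savez(f'pics/{fn}.npz',p=p,d=d,pos=o['eef_pos'],q=o['tool_rot'],name=name)
def world(fn,uv,z=None):
    f=np.load(f'pics/{fn}.npz'); name=str(f['name']); c=calibration(name); K=np.array(c['intrinsics']); d=f['d']
    out=[]
    for u,v in uv:
        x=np.array([(u-K[0,2])/K[0,0],(v-K[1,2])/K[1,1]]); s=x.copy()
        for _ in range(20): s=x/(1+c['k1']*(s@s))
        ray=np.array([s[0],s[1],1.])
        if name=='wrist':
            M=np.array(c['mount']); R=rot(f['q']).as_matrix()
            o=R@M[:3,3]+f['pos']; r=R@M[:3,:3]@ray
        else:
            R=np.array(c['R']); o=-R.T@np.array(c['t']); r=R.T@ray
        t=d[int(round(v)),int(round(u))] if z is None else (z-o[2])/r[2]
        out.append(o+t*r)
    return np.array(out)
E
python3 - <<'E'
from h import *
o=get_obs(); print(o)
save('scene','s0'); save('top','t0')
a=cv2.imread('pics/s0.png');b=cv2.imread('pics/t0.png')
for n in('scene','top'):
  c=calibration(n);R=np.array(c['R']);print(n,-R.T@np.array(c['t']),R[2],c['k1'])
E
```

```text
pics
{'t': 0.0, 'q': array([ 1.07290032,  0.47783345,  0.02228826,  1.5564254 , -0.01151265,
        1.10931019, -0.08308306]), 'joint_vel': array([ 0.0007578 ,  0.00068313,  0.00147155,  0.00152203,  0.00014147,
       -0.00045266, -0.00073987]), 'joint_torque': array([ 4.43295639e-04, -5.96444499e+01,  1.60815451e+00, -2.81195086e+01,
        1.25013205e-02,  9.48813627e-03, -1.47122250e-05]), 'eef_pos': array([ 0.256317  , -0.6238574 ,  0.25531331]), 'tool_rot': array([-8.95735387e-04,  9.81059368e-01,  1.93705088e-01, -2.29620888e-04]), 'contact_force': array([0.30732148, 0.16133239, 0.53481016]), 'torque': array([ 0.06325883, -0.07317302, -0.00012278]), 'grasp_force': 0.0, 'gripper_width': 1.0024094110872712}
scene [ 1.09537748 -0.5700248   1.04451076] [-0.42434919  0.4419696  -0.79031047] -0.0781208361401953
top [ 0.47823095 -0.07024067  1.29291975] [ 0.09971864  0.02027788 -0.99480903] -0.1166085737323819
```

```bash
ls pics
```

```text
s0.npz
s0.png
t0.npz
t0.png
```

View pics/s0.png

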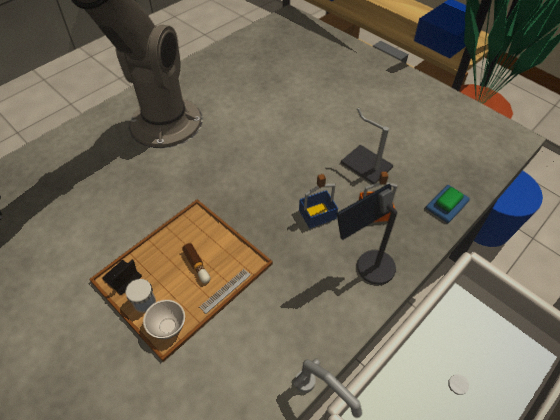

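View pics/t0.png

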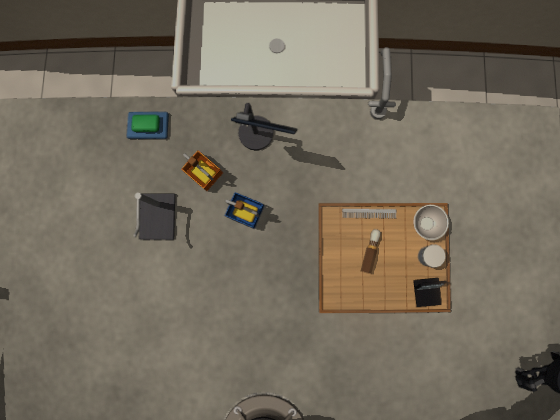

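The blue caddy is at top (245,208) and scene (318,208). The orange one at top (202,168) is the decoy. The blue dish with the green sponge at top (148,125) isn't a caddy. The hook stand is at top (157,215), the brush at (372,250) and the phone at (262,125). I'll confirm these in enlarged crops.

```bash
python3 - <<'E'
import cv2,numpy as np
t=cv2.imread('pics/t0.png');s=cv2.imread('pics/s0.png')
f=lambda im,x,y,w,h,k:cv2.resize(im[y:y+h,x:x+w],None,fx=k,fy=k,interpolation=cv2.INTER_CUBIC)
A=f(t,120,95,200,150,4) # top 800x600
B=f(s,290,100,130,150,4) #520x600
cv2.imwrite('pics/ca.png',A)
C=f(t,350,220,50,60,6) #300x360 brush top
D=f(s,170,230,50,60,6)
E=np.hstack([cv2.resize(B,(450,520)),cv2.resize(np.vstack([C,D]),(300,720))[:520]])
cv2.imwrite('pics/cb.png',np.hstack([f(s,295,100,125,150,4),np.vstack([f(t,350,220,75,60,4),f(s,170,230,75,60,4),np.zeros((120,300,3),np.uint8)])]))
E
```

```text
(no output)
```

View pics/ca.png

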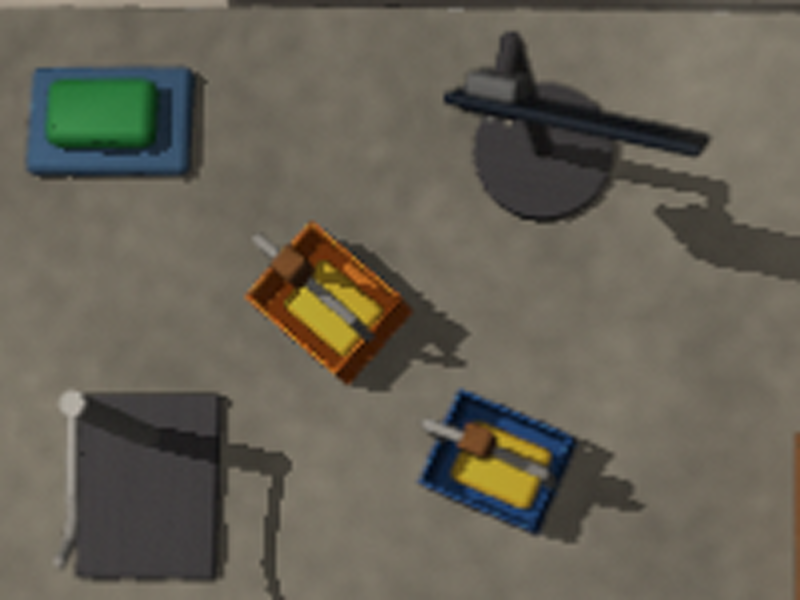

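View pics/cb.png

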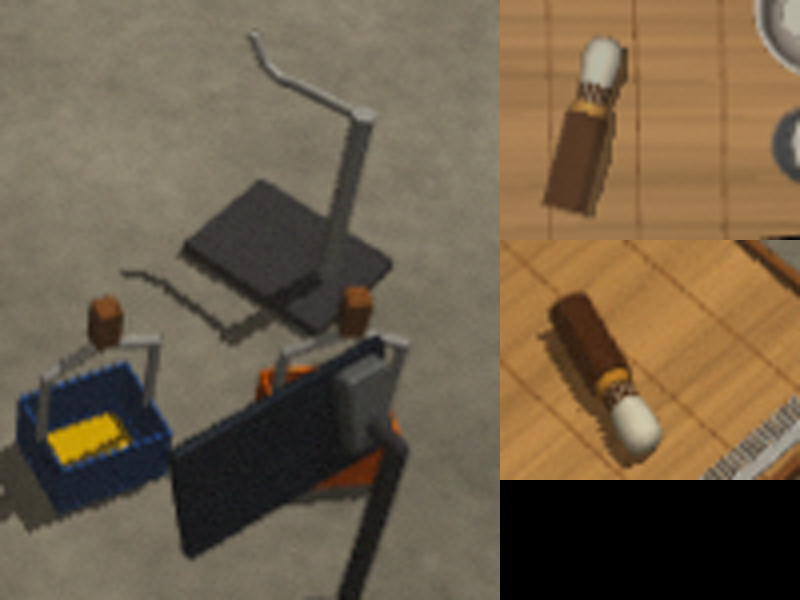

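```bash
python3 - <<'E'
from h import *
np.set_printoptions(precision=4,suppress=True)
T=lambda uv:[(120+u/4-.4,95+v/4-.4) for u,v in uv]
S=lambda uv:[(295+u/4-.4,100+v/4-.4) for u,v in uv]
print('rim',r:=world('t0',T([(462,392),(573,437),(540,533),(422,483)]),.05), r.mean(0))
print('yaw along y',np.degrees(np.arctan2(*(r[0]-r[1])[[1,0]])),np.degrees(np.arctan2(*(r[3]-r[2])[[1,0]])))
print('grip top',world('t0',T([(478,440)]),.161), 'scene',world('s0',S([(105,302)]),.161))
print('disc',world('t0',T([(543,150)]),.012),'scene',world('s0',[(376,266)],.012))
print('post',world('t0',T([(72,403)]),.174),'tip',world('t0',T([(60,563)]),.188),'base',b:=world('t0',T([(77,393),(215,393),(218,578),(78,580)]),.012),b.mean(0))
print('scene post',world('s0',S([(362,114)]),.174),'tip',world('s0',S([(252,34)]),.188))
C=lambda uv:[(350+(u-500)/4-.4,220+v/4-.4) for u,v in uv]
print('brush top: tip,butt',world('t0',C([(603,38),(567,212)]),.022),'collar',world('t0',C([(590,107)]),.03))
# phone plane from scene depth
m=np.zeros((420,560),np.uint8); cv2.fillPoly(m,[np.array(S([(182,458),(330,376),(330,440),(195,545)])).astype(int)],1)
v,u=np.nonzero(m); P=world('s0',list(zip(u,v))); c=np.median(P,0)
for _ in range(4):
    n=np.linalg.svd(P-P.mean(0),full_matrices=False)[2][2]; e=abs((P-P.mean(0))@n); P=P[e<max(.003,2*np.median(e))]
n*=np.sign(-n[0]); print('phone look',n,'yaw',np.arctan2(-n[1],-n[0]),'tilt',np.arcsin(-n[2]),len(P),P.mean(0),np.median(e))
print('phone corners',world('s0',S([(378,345),(172,455),(190,552)])))
print('phone top-edge front', world('t0',T([(450,101),(700,153)]),.267))
# caddy via depth: rim points
for z in [.05]:
  print('green/blue')
o=get_obs(); print(o['t'],rot(o['tool_rot']).as_matrix()); print(calibration('wrist')['mount'])
E
```

```text
rim [[0.6589 0.091  0.05  ]
 [0.6298 0.0152 0.05  ]
 [0.5648 0.0355 0.05  ]
 [0.5967 0.1159 0.05  ]] [0.6125 0.0644 0.05  ]
yaw along y 69.04915943882247 68.38837749865445
grip top [[0.6133 0.0658 0.161 ]] scene [[0.616  0.0688 0.161 ]]
disc [[0.8379 0.0449 0.012 ]] scene [[0.8439 0.0428 0.012 ]]
post [[0.6297 0.3165 0.174 ]] tip [[0.5304 0.3137 0.188 ]] base [[0.6588 0.3693 0.012 ]
 [0.6605 0.27   0.012 ]
 [0.5311 0.2618 0.012 ]
 [0.5272 0.3613 0.012 ]] [0.5944 0.3156 0.012 ]
scene post [[0.6332 0.3153 0.174 ]] tip [[0.536  0.3125 0.188 ]]
brush top: tip,butt [[ 0.5704 -0.2917  0.022 ]
 [ 0.4518 -0.2681  0.022 ]] collar [[ 0.5229 -0.2818  0.03  ]]
phone look [-0.9102  0.1834 -0.3714] yaw -0.19879061045221075 tilt 0.3805552474270006 687 [ 0.7939 -0.0179  0.2471] 0.0008071630040090428
phone corners [[ 0.8019  0.0743  0.2683]
 [ 0.7703 -0.0641  0.2679]
 [ 0.7956 -0.0696  0.2096]]
phone top-edge front [[ 0.7943  0.0759  0.267 ]
 [ 0.7661 -0.0667  0.267 ]]
green/blue
0.1 [[ 0.925   0.38   -0.0007]
 [ 0.38   -0.925   0.0014]
 [-0.0001 -0.0016 -1.    ]]
[[-0.0004 -0.9496 -0.3136  0.0816]
 [ 1.     -0.0002 -0.0007 -0.0001]
 [ 0.0006 -0.3136  0.9496 -0.1169]
 [ 0.      0.      0.      1.    ]]
```

>>> drive_tool:
  increments:
    - {"dx": 0.0395, "dy": -0.0335, "claw": 0.06}
    - {"dx": 0.0395, "dy": -0.0335}
    - {"dx": 0.0395, "dy": -0.0335}
    - {"dx": 0.0395, "dy": -0.0335}
    - {"dx": 0.0395, "dy": -0.0335}
    - {"dx": 0.0395, "dy": -0.0335}
    - {"dx": 0.0395, "dy": -0.0335}
    - {"dx": 0.0395, "dy": -0.0335}
    - {"dx": 0.0395, "dy": -0.0335}
    - {"dx": 0.0395, "dy": -0.0335}
    - {"dx": 0.0395, "dy": -0.0335}
    - {"dx": 0.0395, "dy": -0.0335}
    - {"dx": 0.0395, "dy": -0.0335}
    - {"dx": 0.0395, "dy": -0.0335}
    - {"dx": 0.0395, "dy": -0.0335}
    - {"wz": 8.66}
    - {"wz": 8.66}
    - {"wz": 8.66}
    - {"wz": 8.66}
    - {"wz": 8.66}

```text
schema error: expected keys claw, dx, dy, dz, wx, wy, wz
```

```bash
cat >> h.py <<'E'
def delta(p,R,o=None):
    "world target pos p, rotation matrix R -> shift in current tool axes, turn (deg) in tool axes"
    o=o or get_obs(); r=rot(o['tool_rot'])
    return r.inv().apply(np.array(p)-o['eef_pos']), (r.inv()*Ro.from_matrix(R)).as_rotvec(degrees=True)
def down(deg):
    a=np.radians(deg); return np.array([[np.cos(a),np.sin(a),0],[np.sin(a),-np.cos(a),0],[0,0,-1]])
E
python3 - <<'E'
from h import *
np.set_printoptions(precision=4,suppress=True)
import station; print('overhang',getattr(station,'finger_overhang',None),[x for x in dir(station) if x[0]!='_'][:60])
o=get_obs();print(o['t'],o['eef_pos'],o['gripper_width'],*delta([.6135,.066,.153],down(-21),o))
save('wrist','w1')
E
```

```text
overhang 0.025 ['PlanningError', 'calibration', 'finger_overhang', 'get_obs', 'hand_in', 'read_camera']
0.1 [ 0.2563 -0.6239  0.2554] 1.0008776804836832 [ 0.5926 -0.5023  0.1032] [-0.084   0.042  43.3354]
```

View pics/w1.png

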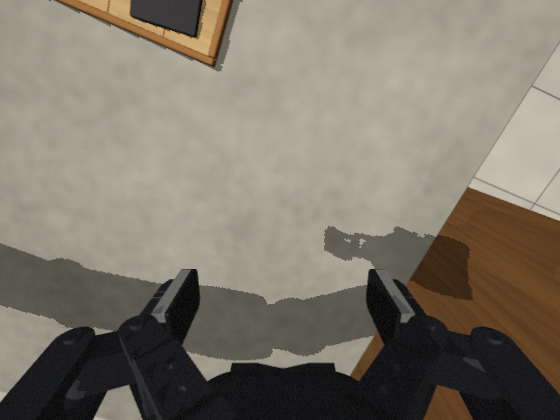

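>>> drive_tool:
  increments:
    - {"claw": 0.06, "dx": 0.0395, "dy": -0.0335, "dz": 0, "wx": 0, "wy": 0, "wz": 0}
    - {"claw": 0.06, "dx": 0.0395, "dy": -0.0335, "dz": 0, "wx": 0, "wy": 0, "wz": 0}
    - {"claw": 0.06, "dx": 0.0395, "dy": -0.0335, "dz": 0, "wx": 0, "wy": 0, "wz": 0}
    - {"claw": 0.06, "dx": 0.0395, "dy": -0.0335, "dz": 0, "wx": 0, "wy": 0, "wz": 0}
    - {"claw": 0.06, "dx": 0.0395, "dy": -0.0335, "dz": 0, "wx": 0, "wy": 0, "wz": 0}
    - {"claw": 0.06, "dx": 0.0395, "dy": -0.0335, "dz": 0, "wx": 0, "wy": 0, "wz": 0}
    - {"claw": 0.06, "dx": 0.0395, "dy": -0.0335, "dz": 0, "wx": 0, "wy": 0, "wz": 0}
    - {"claw": 0.06, "dx": 0.0395, "dy": -0.0335, "dz": 0, "wx": 0, "wy": 0, "wz": 0}
    - {"claw": 0.06, "dx": 0.0395, "dy": -0.0335, "dz": 0, "wx": 0, "wy": 0, "wz": 0}
    - {"claw": 0.06, "dx": 0.0395, "dy": -0.0335, "dz": 0, "wx": 0, "wy": 0, "wz": 0}
    - {"claw": 0.06, "dx": 0.0395, "dy": -0.0335, "dz": 0, "wx": 0, "wy": 0, "wz": 0}
    - {"claw": 0.06, "dx": 0.0395, "dy": -0.0335, "dz": 0, "wx": 0, "wy": 0, "wz": 0}
    - {"claw": 0.06, "dx": 0.0395, "dy": -0.0335, "dz": 0, "wx": 0, "wy": 0, "wz": 0}
    - {"claw": 0.06, "dx": 0.0395, "dy": -0.0335, "dz": 0, "wx": 0, "wy": 0, "wz": 0}
    - {"claw": 0.06, "dx": 0.0395, "dy": -0.0335, "dz": 0, "wx": 0, "wy": 0, "wz": 0}
    - {"claw": 0.06, "dx": 0, "dy": 0, "dz": 0, "wx": 0, "wy": 0, "wz": 8.66}
    - {"claw": 0.06, "dx": 0, "dy": 0, "dz": 0, "wx": 0, "wy": 0, "wz": 8.66}
    - {"claw": 0.06, "dx": 0, "dy": 0, "dz": 0, "wx": 0, "wy": 0, "wz": 8.66}
    - {"claw": 0.06, "dx": 0, "dy": 0, "dz": 0, "wx": 0, "wy": 0, "wz": 8.66}
    - {"claw": 0.06, "dx": 0, "dy": 0, "dz": 0, "wx": 0, "wy": 0, "wz": 8.66}

```text
t: 2.65
eef_pos: [0.6134, 0.0655, 0.256]
tool_rot: [0.0, 0.983, -0.184, -0.0]
contact_force: [-0.6, 1.0, -0.3]
gripper_width: 0.7
grasp_force: 0.0
```

```bash
python3 - <<'E'
from h import *
np.set_printoptions(precision=4,suppress=True)
o=get_obs();print(o['t'],o['eef_pos'],o['gripper_width'],*delta([.6135,.066,.158],down(-21),o))
save('wrist','w2')
E
```

```text
2.65 [0.6134 0.0655 0.256 ] 0.7000271866451775 [-0.0001 -0.0005  0.098 ] [ 0.0199  0.0304 -0.2552]
```

View pics/w2.png

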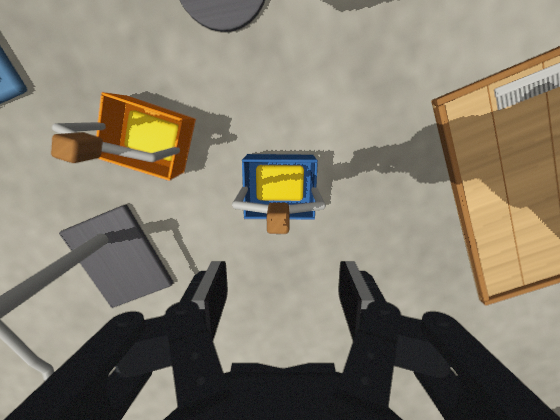

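The blue caddy's grip is centred between the fingers at (278,222), and the box edges run square to the tool. Next I descend and grip.

>>> drive_tool:
  increments:
    - {"claw": 0.06, "dx": 0, "dy": 0, "dz": 0.04, "wx": 0, "wy": 0, "wz": 0}
    - {"claw": 0.06, "dx": 0, "dy": 0, "dz": 0.03, "wx": 0, "wy": 0, "wz": 0}
    - {"claw": 0.06, "dx": 0, "dy": 0, "dz": 0.02, "wx": 0, "wy": 0, "wz": 0}
    - {"claw": 0.06, "dx": 0, "dy": 0, "dz": 0.008, "wx": 0, "wy": 0, "wz": 0}
    - {"claw": 0.03, "dx": 0, "dy": 0, "dz": 0, "wx": 0, "wy": 0, "wz": 0}
    - {"claw": 0.03, "dx": 0, "dy": 0, "dz": 0, "wx": 0, "wy": 0, "wz": 0}
    - {"claw": 0.01, "dx": 0, "dy": 0, "dz": 0, "wx": 0, "wy": 0, "wz": 0}
    - {"claw": 0.01, "dx": 0, "dy": 0, "dz": 0, "wx": 0, "wy": 0, "wz": 0}
    - {"claw": 0.01, "dx": 0, "dy": 0, "dz": 0, "wx": 0, "wy": 0, "wz": 0}
    - {"claw": 0.01, "dx": 0, "dy": 0, "dz": 0, "wx": 0, "wy": 0, "wz": 0}
  newtons: 40

```text
t: 3.95
eef_pos: [0.6142, 0.0659, 0.159]
tool_rot: [-0.0, 0.983, -0.182, 0.001]
contact_force: [-0.1, 1.4, 5.7]
gripper_width: 0.199
grasp_force: 43.1
```

>>> drive_tool:
  increments:
    - {"claw": 0.01, "dx": 0, "dy": 0, "dz": -0.015, "wx": 0, "wy": 0, "wz": 0}
    - {"claw": 0.01, "dx": 0, "dy": 0, "dz": -0.025, "wx": 0, "wy": 0, "wz": 0}
    - {"claw": 0.01, "dx": 0, "dy": 0, "dz": -0.03, "wx": 0, "wy": 0, "wz": 0}
    - {"claw": 0.01, "dx": 0, "dy": 0, "dz": -0.015, "wx": 0, "wy": 0, "wz": 0}
    - {"claw": 0.01, "dx": 0, "dy": 0, "dz": 0, "wx": 0, "wy": 0, "wz": -7.8}
    - {"claw": 0.01, "dx": 0, "dy": 0, "dz": 0, "wx": 0, "wy": 0, "wz": -7.8}
    - {"claw": 0.01, "dx": 0, "dy": 0, "dz": 0, "wx": 0, "wy": 0, "wz": -7.8}
    - {"claw": 0.01, "dx": 0, "dy": 0, "dz": 0, "wx": 0, "wy": 0, "wz": 0}

```text
t: 4.95
eef_pos: [0.6132, 0.0652, 0.2429]
tool_rot: [0.0, 1.0, 0.02, -0.001]
contact_force: [-0.3, 0.6, -0.9]
gripper_width: 0.2
grasp_force: 42.2
```

```bash
python3 - <<'E'
from h import *
np.set_printoptions(precision=4,suppress=True)
o=get_obs();print(o['t'],o['eef_pos'],o['gripper_width'],o['contact_force'],*delta([.45,.3138,.243],down(2.3),o))
E
```

```text
4.95 [0.6132 0.0652 0.2429] 0.1998427130563845 [-0.2932  0.6471 -0.939 ] [-0.1529 -0.255   0.    ] [0.005  0.0716 0.0457]
```

>>> drive_tool:
  increments:
    - {"claw": 0.01, "dx": -0.02, "dy": -0.02, "dz": 0, "wx": 0, "wy": 0, "wz": 0}
    - {"claw": 0.01, "dx": -0.033, "dy": -0.035, "dz": 0, "wx": 0, "wy": 0, "wz": 0}
    - {"claw": 0.01, "dx": -0.035, "dy": -0.04, "dz": 0, "wx": 0, "wy": 0, "wz": 0}
    - {"claw": 0.01, "dx": -0.035, "dy": -0.04, "dz": 0, "wx": 0, "wy": 0, "wz": 0}
    - {"claw": 0.01, "dx": -0.03, "dy": -0.04, "dz": 0, "wx": 0, "wy": 0, "wz": 0}
    - {"claw": 0.01, "dx": 0, "dy": -0.04, "dz": 0, "wx": 0, "wy": 0, "wz": 0}
    - {"claw": 0.01, "dx": 0, "dy": -0.025, "dz": 0, "wx": 0, "wy": 0, "wz": 0}
    - {"claw": 0.01, "dx": 0, "dy": -0.015, "dz": 0, "wx": 0, "wy": 0, "wz": 0}
    - {"claw": 0.01, "dx": 0, "dy": 0, "dz": 0, "wx": 0, "wy": 0, "wz": 0}

```text
t: 6.08
eef_pos: [0.4497, 0.3143, 0.2431]
tool_rot: [0.0, 1.0, 0.021, -0.0]
contact_force: [0.1, -1.3, -1.4]
gripper_width: 0.198
grasp_force: 42.0
```

```bash
python3 - <<'E'
from h import *
np.set_printoptions(precision=4,suppress=True)
o=get_obs();print(o['t'],o['eef_pos'],o['gripper_width'],*delta([.5615,.3138,.243],down(2.3),o))
save('wrist','w3');save('scene','s3');save('top','t3')
a=cv2.imread('pics/w3.png');b=cv2.imread('pics/s3.png')[80:220,290:430];c=cv2.imread('pics/t3.png')[165:265,100:240]
cv2.imwrite('pics/c3.png',np.hstack([cv2.resize(a,(400,300)),np.zeros((300,0,3),np.uint8),cv2.resize(b,(300,300))]))
E
```

```text
6.075 [0.4497 0.3143 0.2431] 0.19837302962762837 [0.1117 0.0053 0.    ] [0.0037 0.0299 0.129 ]
```

View pics/c3.png

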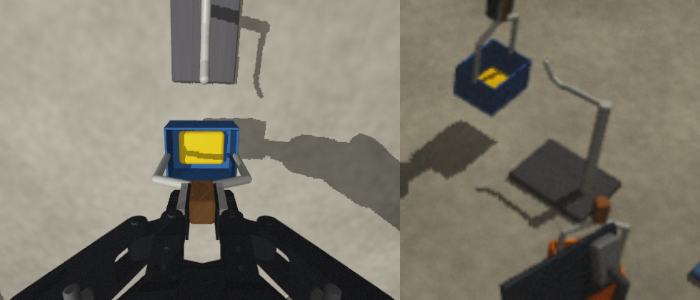

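The caddy hangs square in the gripper. The hook is straight ahead, with its tip at wrist (287,112). I'll check its line from this view.

```bash
python3 - <<'E'
from h import *
np.set_printoptions(precision=4,suppress=True)
f=np.load('pics/w3.npz');g=f['p'].astype(int)
for v in [2,10,20,30,40,60,80,100,108,112,116,120]:
    r=g[v,255:310].min(1); k=np.nonzero(r>135)[0]
    if len(k): u=255+k.mean(); print(v,u,len(k),world('w3',[(u,v)])[0])
for i in range(100,122,2): print(i,r:=g[i,278:298].min(1).tolist())
E
```

```text
2 287.5 12 [0.5908 0.3181 0.1701]
10 287.0 11 [0.5876 0.3182 0.1685]
20 287.0 11 [0.5828 0.318  0.1684]
30 286.5 12 [0.5781 0.3181 0.1678]
40 286.0 11 [0.573  0.3181 0.1683]
60 285.5 10 [0.5633 0.3179 0.1649]
80 285.0 11 [0.5519 0.3178 0.1696]
100 284.5 10 [0.5402 0.3176 0.1822]
108 285.0 11 [0.5358 0.3172 0.1879]
112 285.0 11 [0.5337 0.3171 0.1879]
116 277.8888888888889 9 [0.5317 0.3239 0.0017]
120 282.0 55 [ 0.5275  0.3189 -0.0007]
100 [98, 104, 155, 166, 168, 173, 173, 170, 166, 158, 148, 140, 126, 107, 90, 79, 98, 99, 96, 94]
102 [100, 110, 157, 167, 170, 173, 174, 169, 164, 159, 150, 140, 126, 109, 88, 76, 97, 98, 95, 96]
104 [98, 117, 158, 167, 171, 174, 173, 171, 164, 155, 149, 138, 126, 107, 89, 81, 98, 98, 96, 95]
106 [96, 123, 161, 168, 174, 181, 184, 182, 176, 168, 157, 143, 127, 106, 91, 81, 99, 96, 95, 93]
108 [96, 132, 166, 181, 186, 192, 195, 194, 187, 181, 169, 157, 143, 121, 89, 79, 96, 96, 93, 96]
110 [97, 134, 175, 184, 191, 204, 216, 210, 194, 181, 172, 160, 147, 126, 94, 90, 95, 98, 94, 97]
112 [94, 116, 167, 178, 185, 187, 194, 189, 182, 172, 165, 154, 140, 116, 87, 96, 98, 97, 95, 95]
114 [75, 74, 139, 161, 169, 172, 175, 173, 168, 159, 150, 141, 119, 94, 76, 82, 83, 81, 83, 82]
116 [116, 115, 115, 132, 139, 145, 150, 147, 143, 132, 120, 102, 84, 79, 72, 73, 72, 72, 113, 76]
118 [153, 155, 153, 155, 153, 145, 128, 124, 121, 125, 134, 156, 156, 158, 158, 158, 160, 159, 159, 124]
120 [153, 154, 153, 152, 155, 154, 154, 156, 157, 156, 157, 158, 160, 156, 156, 159, 159, 158, 157, 157]
```

>>> drive_tool:
  increments:
    - {"claw": 0.01, "dx": 0.015, "dy": 0.001, "dz": 0, "wx": 0, "wy": 0, "wz": 0}
    - {"claw": 0.01, "dx": 0.025, "dy": 0.001, "dz": 0, "wx": 0, "wy": 0, "wz": 0}
    - {"claw": 0.01, "dx": 0.025, "dy": 0.001, "dz": 0, "wx": 0, "wy": 0, "wz": 0}
    - {"claw": 0.01, "dx": 0.025, "dy": 0, "dz": 0, "wx": 0, "wy": 0, "wz": 0}
    - {"claw": 0.01, "dx": 0.015, "dy": 0, "dz": 0, "wx": 0, "wy": 0, "wz": 0}
    - {"claw": 0.01, "dx": 0.007, "dy": 0, "dz": 0, "wx": 0, "wy": 0, "wz": 0}
    - {"claw": 0.01, "dx": 0, "dy": 0, "dz": 0.01, "wx": 0, "wy": 0, "wz": 0}
    - {"claw": 0.01, "dx": 0, "dy": 0, "dz": 0.01, "wx": 0, "wy": 0, "wz": 0}
    - {"claw": 0.01, "dx": 0, "dy": 0, "dz": 0.01, "wx": 0, "wy": 0, "wz": 0}
    - {"claw": 0.01, "dx": 0, "dy": 0, "dz": 0.004, "wx": 0, "wy": 0, "wz": 0}
    - {"claw": 0.01, "dx": 0, "dy": 0, "dz": 0.002, "wx": 0, "wy": 0, "wz": 0}
    - {"claw": 0.01, "dx": 0, "dy": 0, "dz": 0, "wx": 0, "wy": 0, "wz": 0}

```text
t: 7.72
eef_pos: [0.562, 0.3157, 0.2074]
tool_rot: [-0.0, 1.0, 0.021, 0.0]
contact_force: [0.4, -0.7, -0.9]
gripper_width: 0.2
grasp_force: 41.9
```

>>> drive_tool:
  increments:
    - {"claw": 0.01, "dx": 0, "dy": 0, "dz": 0.002, "wx": 0, "wy": 0, "wz": 0}
    - {"claw": 0.01, "dx": 0, "dy": 0, "dz": 0.001, "wx": 0, "wy": 0, "wz": 0}
    - {"claw": 0.01, "dx": 0, "dy": 0, "dz": 0, "wx": 0, "wy": 0, "wz": 0}

```text
t: 8.1
eef_pos: [0.5622, 0.3157, 0.2048]
tool_rot: [-0.0, 1.0, 0.021, 0.0]
contact_force: [0.1, -1.4, 2.1]
gripper_width: 0.2
grasp_force: 42.5
```

>>> drive_tool:
  increments:
    - {"claw": 0.01, "dx": 0, "dy": 0, "dz": 0.001, "wx": 0, "wy": 0, "wz": 0}
    - {"claw": 0.01, "dx": 0, "dy": 0, "dz": 0, "wx": 0, "wy": 0, "wz": 0}

```text
t: 8.35
eef_pos: [0.5623, 0.3158, 0.2046]
tool_rot: [-0.0, 1.0, 0.021, 0.001]
contact_force: [-1.9, -2.3, 6.8]
gripper_width: 0.203
grasp_force: 43.3
```

```bash
python3 - <<'E'
from h import *
o=get_obs();print(o['contact_force'],o['eef_pos'],o['torque'])
save('wrist','w4');save('scene','s4')
a=cv2.imread('pics/w4.png');b=cv2.imread('pics/s4.png')[80:220,310:450]
cv2.imwrite('pics/c4.png',np.hstack([cv2.resize(a,(400,300)),cv2.resize(b,(400,400),interpolation=2)[50:350]]))
E
```

```text
[-1.90837547 -2.29048932  6.84423127] [0.56229422 0.31578285 0.20455846] [-0.41399391  0.48284773 -0.0233157 ]
```

View pics/c4.png

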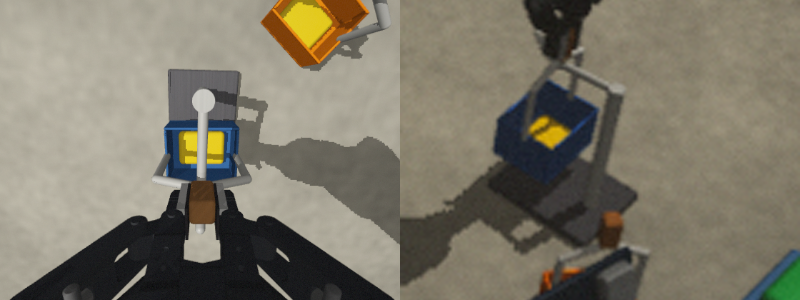

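The hook passes through the handle opening: post at (203,100), tip showing behind the grip at (200,228), and upward load on the tool. I'll release it.

>>> drive_tool:
  increments:
    - {"claw": 0.025, "dx": 0, "dy": 0, "dz": 0, "wx": 0, "wy": 0, "wz": 0}
    - {"claw": 0.03, "dx": 0, "dy": 0, "dz": 0, "wx": 0, "wy": 0, "wz": 0}
    - {"claw": 0.045, "dx": 0, "dy": 0, "dz": 0, "wx": 0, "wy": 0, "wz": 0}
    - {"claw": 0.055, "dx": 0, "dy": 0, "dz": 0, "wx": 0, "wy": 0, "wz": 0}
    - {"claw": 0.055, "dx": 0, "dy": 0, "dz": 0, "wx": 0, "wy": 0, "wz": 0}
    - {"claw": 0.055, "dx": 0, "dy": 0, "dz": -0.01, "wx": 0, "wy": 0, "wz": 0}
    - {"claw": 0.055, "dx": 0, "dy": 0, "dz": -0.02, "wx": 0, "wy": 0, "wz": 0}
    - {"claw": 0.055, "dx": 0, "dy": 0, "dz": -0.03, "wx": 0, "wy": 0, "wz": 0}
    - {"claw": 0.055, "dx": 0, "dy": 0, "dz": -0.03, "wx": 0, "wy": 0, "wz": 0}
    - {"claw": 0.055, "dx": 0, "dy": 0, "dz": 0, "wx": 0, "wy": 0, "wz": 0}

```text
t: 9.7
eef_pos: [0.5633, 0.3169, 0.298]
tool_rot: [-0.002, 1.0, 0.021, 0.003]
contact_force: [-0.1, 0.0, -0.5]
gripper_width: 0.642
grasp_force: 0.0
```

```bash
python3 - <<'E'
from h import *
np.set_printoptions(precision=4,suppress=True)
o=get_obs();print(o['t'],o['contact_force'],o['eef_pos'],*delta([.479,-.2735,.29],down(-11.3)))
save('wrist','w5');save('scene','s5')
a=cv2.imread('pics/w5.png');b=cv2.imread('pics/s5.png')[80:220,310:450]
cv2.imwrite('pics/c5.png',np.hstack([cv2.resize(a,(400,300)),cv2.resize(b,(400,400),interpolation=2)[50:350]]))
E
```

```text
9.7 [-0.1428  0.0127 -0.4783] [0.5633 0.3169 0.298 ] [-0.1093  0.5863  0.0052] [-0.2515 -0.3332 13.7313]
```

View pics/c5.png

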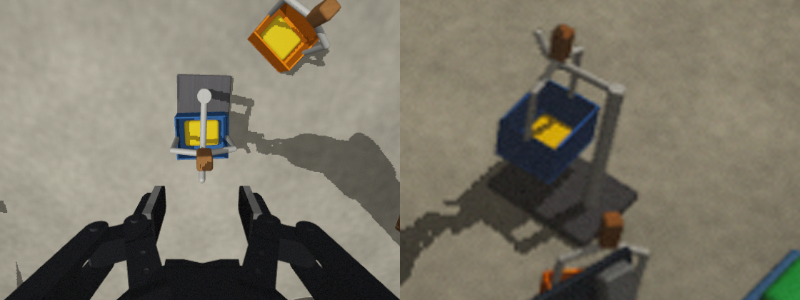

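The caddy hangs free on the hook. On to the brush.

>>> drive_tool:
  increments:
    - {"claw": 0.055, "dx": -0.005, "dy": 0.025, "dz": 0, "wx": 0, "wy": 0, "wz": 0}
    - {"claw": 0.055, "dx": -0.009, "dy": 0.05, "dz": 0, "wx": 0, "wy": 0, "wz": 0}
    - {"claw": 0.055, "dx": -0.009, "dy": 0.05, "dz": 0, "wx": 0, "wy": 0, "wz": 0}
    - {"claw": 0.055, "dx": -0.009, "dy": 0.05, "dz": 0, "wx": 0, "wy": 0, "wz": 0}
    - {"claw": 0.055, "dx": -0.009, "dy": 0.05, "dz": 0, "wx": 0, "wy": 0, "wz": 0}
    - {"claw": 0.055, "dx": -0.009, "dy": 0.05, "dz": 0, "wx": 0, "wy": 0, "wz": 0}
    - {"claw": 0.055, "dx": -0.009, "dy": 0.05, "dz": 0, "wx": 0, "wy": 0, "wz": 0}
    - {"claw": 0.055, "dx": -0.009, "dy": 0.05, "dz": 0, "wx": 0, "wy": 0, "wz": 0}
    - {"claw": 0.055, "dx": -0.009, "dy": 0.05, "dz": 0, "wx": 0, "wy": 0, "wz": 0}
    - {"claw": 0.055, "dx": -0.009, "dy": 0.05, "dz": 0, "wx": 0, "wy": 0, "wz": 0}
    - {"claw": 0.055, "dx": -0.009, "dy": 0.05, "dz": 0, "wx": 0, "wy": 0, "wz": 0}
    - {"claw": 0.055, "dx": -0.009, "dy": 0.041, "dz": 0, "wx": 0, "wy": 0, "wz": 0}
    - {"claw": 0.055, "dx": -0.005, "dy": 0.02, "dz": 0, "wx": 0, "wy": 0, "wz": 0}
    - {"claw": 0.055, "dx": 0, "dy": 0, "dz": 0.03, "wx": 0, "wy": 0, "wz": 4.6}
    - {"claw": 0.055, "dx": 0, "dy": 0, "dz": 0.04, "wx": 0, "wy": 0, "wz": 4.6}
    - {"claw": 0.055, "dx": 0, "dy": 0, "dz": 0.03, "wx": 0, "wy": 0, "wz": 4.6}
    - {"claw": 0.055, "dx": 0, "dy": 0, "dz": 0, "wx": 0, "wy": 0, "wz": 0}

```text
t: 11.92
eef_pos: [0.4759, -0.2735, 0.1906]
tool_rot: [-0.001, 0.995, -0.099, -0.003]
contact_force: [0.0, 0.4, 0.8]
gripper_width: 0.645
grasp_force: 0.0
```

```bash
python3 - <<'E'
from h import *
np.set_printoptions(precision=4,suppress=True)
o=get_obs();print(o['t'],o['eef_pos'],*delta([.479,-.2735,.035],down(-11.3)))
save('wrist','w6')
f=np.load('pics/w6.npz');d=f['d']
v,u=np.nonzero(d[:400]>0); W=world('w6',list(zip(u,v)))
m=(W[:,2]>.0145)&(W[:,2]<.045)&(np.hypot(W[:,0]-.51,W[:,1]+.28)<.09)
P=W[m]; print(len(P),u[m].min(),u[m].max(),v[m].min(),v[m].max())
D=np.array([.9806,-.196]);N=np.array([.196,.9806]); 
for _ in range(3):
  top=P[(P[:,2]>.028)]; h=top[(top[:,:2]-[.4842,-.2745])@D<.028] 
  c=h[:,:2].mean(0); e=np.linalg.svd(P[:,:2]-P[:,:2].mean(0),full_matrices=False)[2][0]; e*=np.sign(e[0])
s=(P[:,:2]-[.4842,-.2745])@D; w=(P[:,:2]-[.4842,-.2745])@N
print('top face z',np.median(h[:,2]),'dir',np.degrees(np.arctan2(e[1],e[0])),'along',s.min(),s.max(),np.percentile(s,[.5,99.5]))
for a in np.arange(-.03,.09,.01):
  k=abs(s-a)<.005
  if k.sum()>5:
    kk=k&(P[:,2]>.028); print(round(a,2),k.sum(),np.percentile(w[k],[2,98]),np.percentile(w[kk],[2,50,98]) if kk.sum()>3 else '',P[k,2].max())
E
```

```text
11.925 [ 0.4759 -0.2735  0.1906] [ 0.004  -0.0004  0.1556] [-0.0787  0.3662 -0.0152]
3391 265 297 96 224
top face z 0.0343707399184591 dir -14.089271813999911 along -0.030560596488808694 0.08970153369432755 [-0.0292  0.0887]
-0.03 123 [-0.0082  0.0183] [-0.0082  0.004   0.0172] 0.0363108101629695
-0.02 262 [-0.0091  0.0181] [-0.0073  0.0049  0.0172] 0.03704924128037984
-0.01 280 [-0.009   0.0179] [-0.008   0.0048  0.017 ] 0.037068276106860754
0.0 277 [-0.0099  0.0168] [-0.0089  0.0038  0.0158] 0.03705839670420158
0.01 285 [-0.0099  0.0166] [-0.0097  0.0028  0.0156] 0.0371805335953882
0.02 302 [-0.0106  0.0164] [-0.0097  0.0028  0.0154] 0.03724082913906518
0.03 311 [-0.0115  0.0153] [-0.0105  0.0018  0.0143] 0.036865636938583246
0.04 301 [-0.0104  0.0141] [-0.0085  0.0018  0.0123] 0.03637266491308544
0.05 236 [-0.0086  0.0113] [-0.0065  0.0009  0.0083] 0.03412361369809336
0.06 268 [-0.0102  0.0111] [-0.0083  0.0009  0.0092] 0.035287056979330156
0.07 312 [-0.0119  0.0119] [-0.01 -0.    0.01] 0.03576311221418005
0.08 324 [-0.0118  0.0118] [-0.0099 -0.      0.0099] 0.03656889119654655
```

>>> drive_tool:
  increments:
    - {"claw": 0.055, "dx": 0.0044, "dy": -0.0048, "dz": 0.02, "wx": 0, "wy": 0.3, "wz": 2.8}
    - {"claw": 0.055, "dx": 0, "dy": 0, "dz": 0.04, "wx": 0, "wy": 0, "wz": 0}
    - {"claw": 0.055, "dx": 0, "dy": 0, "dz": 0.04, "wx": 0, "wy": 0, "wz": 0}
    - {"claw": 0.055, "dx": 0, "dy": 0, "dz": 0.03, "wx": 0, "wy": 0, "wz": 0}
    - {"claw": 0.055, "dx": 0, "dy": 0, "dz": 0.018, "wx": 0, "wy": 0, "wz": 0}
    - {"claw": 0.055, "dx": 0, "dy": 0, "dz": 0.0076, "wx": 0, "wy": 0, "wz": 0}
    - {"claw": 0.04, "dx": 0, "dy": 0, "dz": 0, "wx": 0, "wy": 0, "wz": 0}
    - {"claw": 0.035, "dx": 0, "dy": 0, "dz": 0, "wx": 0, "wy": 0, "wz": 0}
    - {"claw": 0.02, "dx": 0, "dy": 0, "dz": 0, "wx": 0, "wy": 0, "wz": 0}
    - {"claw": 0.02, "dx": 0, "dy": 0, "dz": 0, "wx": 0, "wy": 0, "wz": 0}
    - {"claw": 0.02, "dx": 0, "dy": 0, "dz": 0, "wx": 0, "wy": 0, "wz": 0}
  newtons: 40

```text
t: 13.35
eef_pos: [0.4846, -0.2712, 0.0389]
tool_rot: [0.001, 0.992, -0.123, 0.004]
contact_force: [-1.0, 0.9, 6.8]
gripper_width: 0.319
grasp_force: 39.8
```

>>> drive_tool:
  increments:
    - {"claw": 0.02, "dx": 0, "dy": 0, "dz": -0.015, "wx": 0, "wy": 0, "wz": 0}
    - {"claw": 0.02, "dx": 0, "dy": 0, "dz": -0.03, "wx": 0, "wy": 0, "wz": 0}
    - {"claw": 0.02, "dx": 0, "dy": 0, "dz": -0.05, "wx": 0, "wy": 0, "wz": 0}
    - {"claw": 0.02, "dx": 0, "dy": 0, "dz": -0.05, "wx": 0, "wy": 0, "wz": 0}
    - {"claw": 0.02, "dx": 0, "dy": 0, "dz": -0.04, "wx": 0, "wy": 0, "wz": 0}
    - {"claw": 0.02, "dx": 0, "dy": 0, "dz": -0.03, "wx": 0, "wy": 0, "wz": 0}
    - {"claw": 0.02, "dx": 0, "dy": 0, "dz": 0, "wx": 0, "wy": 0, "wz": 0}
    - {"claw": 0.02, "dx": 0, "dy": 0, "dz": 0, "wx": 0, "wy": 0, "wz": 0}

```text
t: 14.35
eef_pos: [0.4821, -0.2703, 0.2524]
tool_rot: [0.0, 0.992, -0.123, 0.002]
contact_force: [0.1, -0.0, -1.7]
gripper_width: 0.318
grasp_force: 39.8
```

```bash
cat > held.py <<'E'
from h import *
np.set_printoptions(precision=4,suppress=True)
def held(fn):
    save('wrist',fn); f=np.load(f'pics/{fn}.npz'); d=f['d']
    v,u=np.nonzero((d>0)&(d<.32)); W=world(fn,list(zip(u,v)))
    T=rot(f['q']).inv().apply(W-f['pos'])   # tool frame
    m=(T[:,0]>-.03)&(T[:,0]<.12)&(abs(T[:,1])<.03)&(T[:,2]>-.02)&(T[:,2]<.06)
    return T[m],u[m],v[m],f['p'][v[m],u[m]]
E
python3 - <<'E'
from held import *
o=get_obs();print(o['t'],o['eef_pos'],o['gripper_width'],o['grasp_force'])
T,u,v,p=held('w7')
print(len(T),T[:,0].max())
for a in np.arange(-.01,.11,.01):
    k=abs(T[:,0]-a)<.005
    if k.sum()>5: print(round(a,2),k.sum(),'y',np.percentile(T[k,1],[2,50,98]),'ztop',np.percentile(T[k,2],[3,20]),p[k].mean(0))
E
```

```text
14.35 [ 0.4821 -0.2703  0.2524] 0.3176934948151622 39.82664466253482
16307 0.09133498623566491
-0.01 1105 y [-0.0154 -0.0006  0.0139] ztop [-0.0122  0.003 ] [62.0941 40.4045 27.591 ]
0.0 1427 y [-0.0159 -0.0006  0.0143] ztop [-0.018 -0.011] [46.6741 30.8066 22.0869]
0.01 3550 y [-0.0269 -0.0006  0.0257] ztop [-0.0192 -0.0115] [50.0324 43.0445 39.0693]
0.02 1119 y [-0.0142 -0.0006  0.0126] ztop [0.0029 0.0036] [92.5353 57.3557 34.7819]
0.03 1188 y [-0.0142 -0.001   0.0126] ztop [0.0029 0.0037] [100.0589  62.7668  37.4781]
0.04 1372 y [-0.0136 -0.0006  0.012 ] ztop [0.0038 0.0057] [158.8163 123.0554  61.2828]
0.05 913 y [-0.0105 -0.0006  0.009 ] ztop [0.0071 0.008 ] [126.3439  98.0427  75.8532]
0.06 1072 y [-0.011  -0.0006  0.0096] ztop [0.0062 0.0071] [184.3871 174.5317 157.2285]
0.07 1310 y [-0.0122 -0.0006  0.0108] ztop [0.0048 0.0059] [209.     206.5427 191.1656]
0.08 1456 y [-0.0121 -0.0006  0.0109] ztop [0.0047 0.0058] [209.9073 207.774  192.307 ]
0.09 572 y [-0.0099 -0.0006  0.0087] ztop [0.0066 0.0081] [200.0297 195.4528 179.4633]
```

```bash
cat > phone.py <<'E'
from h import *
np.set_printoptions(precision=4,suppress=True)
save('scene','s8')
v,u=np.mgrid[170:260,325:410]; W=world('s8',list(zip(u.ravel(),v.ravel())))
W=W[(W[:,2]>.17)&(W[:,2]<.30)]
n=np.array([-.9102,.1834,-.3714]); c=np.array([.7939,-.0179,.2471])
for _ in range(6):
    P=W[abs((W-c)@n)<.0025]; c=P.mean(0); m=np.linalg.svd(P-c,full_matrices=False)[2][2]; n=m*np.sign(-m[0])
yaw=np.arctan2(-n[1],-n[0]); tilt=np.arcsin(-n[2])
ey=np.array([-np.sin(yaw),np.cos(yaw),0]); ez=np.cross(-n,ey)  # body x=-n
A=np.c_[(P-c)@ey,(P-c)@ez]
print('n',n,'yaw,tilt',yaw,tilt,len(P),c,'rect',cv2.minAreaRect(A.astype(np.float32)))
lo,hi=np.percentile(A,[.5,99.5],axis=0); print(A.min(0),A.max(0),'pct',lo,hi)
# vertical extent on +y part and -y part
for a in (-.05,-.02,.0,.02,.04,.06):
    k=abs(A[:,0]-a)<.004; print(a,A[k,1].min() if k.any() else None,A[k,1].max() if k.any() else None)
for b in (-.03,-.01,.01,.025):
    k=abs(A[:,1]-b)<.004; print('z',b,A[k,0].min(),A[k,0].max())
for e in (lambda i:(A[:,i].max()+A[:,i].min())/2,):
    L=c+ey*(e(0)+.05)+ez*(e(1)+.016)+.008*n; print('lens',L)
# disc from top
im=np.load('pics/t0.npz'); p=im['p'].astype(int); d=im['d']
v,u=np.mgrid[100:155,230:285]; W=world('t0',list(zip(u.ravel(),v.ravel()))); k=(abs(W[:,2]-.012)<.006)&(p[v.ravel(),u.ravel()].max(1)<80)&(np.hypot(W[:,0]-.838,W[:,1]-.045)<.06)
q=np.c_[u.ravel(),v.ravel()][k]; hull=cv2.convexHull(q.astype(np.int32)); (cx,cy),_,_=cv2.fitEllipse(hull); D=world('t0',[(cx,cy)],.012)[0]
print('disc',D,cx,cy,'lens',D[:2]+.05*n[:2]/np.hypot(*n[:2]))
E
python3 phone.py
```

```text
n [-0.908   0.1862 -0.3754] yaw,tilt -0.20232391852126413 0.3848430282723151 1154 [ 0.7972 -0.0123  0.2416] rect ((0.00814519077539444, -0.011118635535240173), (0.11171075701713562, 0.14719995856285095), 80.63389587402344)
[-0.0619 -0.076 ] [0.088 0.035] pct [-0.06   -0.0376] [0.0849 0.0339]
-0.05 -0.035969102476807284 0.03143448072973494
-0.02 -0.03514226740581396 0.033266370935308945
0.0 -0.03535421978648664 0.03335645483231819
0.02 -0.03498297561489269 0.033280024540062285
0.04 -0.03969435790400349 0.0350384046224975
0.06 -0.07604733387248476 0.0330780594721636
z -0.03 -0.05911501163661077 0.07507240336923755
z -0.01 -0.06033718357126756 0.053674115433006785
z 0.01 -0.06005604375453075 0.05316591158089605
z 0.025 -0.05993447267391196 0.08796859109702981
lens [0.8043 0.0506 0.2344]
disc [0.837  0.0437 0.012 ] 255.75582885742188 132.4366912841797 lens [0.788  0.0538]
```

```bash
cat > fin.py <<'E'
from h import *
np.set_printoptions(precision=4,suppress=True)
yaw,tilt=-.2005,.383; L=np.array([.7935,.053,.250])
n=-np.array([np.cos(tilt)*np.cos(yaw),np.cos(tilt)*np.sin(yaw),np.sin(tilt)])
x=-n; y=np.cross(x,[0,0,1]); y/=np.linalg.norm(y); R=np.c_[x,y,np.cross(x,y)]
tipT=np.array([.0915,0,.017])
tcp=L+.10*n-R@tipT
if __name__=='__main__':
    o=get_obs(); r=rot(o['tool_rot']); print('n',n,'tcp',tcp,o['t'],o['eef_pos'])
    print('turn',delta(tcp,R,o)[1],'shift now',delta(tcp,R,o)[0],'shift after turn',R.T@(tcp-o['eef_pos']))
    t=r.apply(tipT)+o['eef_pos']; d=r.apply([1,0,0]); print('tip',t,'dist',np.linalg.norm(t-L),'off-axis',(t-L)-((t-L)@n)*n,'angle deg',np.degrees(np.arccos(-d@n)),'vel',abs(o['joint_vel']).max(),o['grasp_force'])
E
python3 fin.py
```

```text
n [-0.909   0.1847 -0.3737] tcp [0.6132 0.0896 0.1942] 14.45 [ 0.482  -0.2702  0.2515]
turn [ 0.488  21.7745 -2.6445] shift now [ 0.0391 -0.381   0.0576] shift after turn [ 0.0314 -0.3787  0.0745]
tip [ 0.5707 -0.2926  0.2348] dist 0.41142673245756406 off-axis [-0.0916 -0.3722  0.0387] angle deg 21.934438147651576 vel 0.008676705521190292 39.82070744619705
```

>>> drive_tool:
  increments:
    - {"claw": 0.02, "dx": 0, "dy": 0, "dz": 0, "wx": 0.1, "wy": 4.36, "wz": -0.53}
    - {"claw": 0.02, "dx": 0, "dy": 0, "dz": 0, "wx": 0.1, "wy": 4.36, "wz": -0.53}
    - {"claw": 0.02, "dx": 0, "dy": 0, "dz": 0, "wx": 0.1, "wy": 4.36, "wz": -0.53}
    - {"claw": 0.02, "dx": 0, "dy": 0, "dz": 0, "wx": 0.1, "wy": 4.36, "wz": -0.53}
    - {"claw": 0.02, "dx": 0, "dy": 0, "dz": 0, "wx": 0.1, "wy": 4.36, "wz": -0.53}
    - {"claw": 0.02, "dx": 0, "dy": -0.02, "dz": 0.005, "wx": 0, "wy": 0, "wz": 0}
    - {"claw": 0.02, "dx": 0, "dy": -0.04, "dz": 0.01, "wx": 0, "wy": 0, "wz": 0}
    - {"claw": 0.02, "dx": 0, "dy": -0.05, "dz": 0.01, "wx": 0, "wy": 0, "wz": 0}
    - {"claw": 0.02, "dx": 0, "dy": -0.05, "dz": 0.01, "wx": 0, "wy": 0, "wz": 0}
    - {"claw": 0.02, "dx": 0, "dy": -0.05, "dz": 0.01, "wx": 0, "wy": 0, "wz": 0}
    - {"claw": 0.02, "dx": 0, "dy": -0.05, "dz": 0.01, "wx": 0, "wy": 0, "wz": 0}
    - {"claw": 0.02, "dx": 0, "dy": -0.05, "dz": 0.01, "wx": 0, "wy": 0, "wz": 0}
    - {"claw": 0.02, "dx": 0.006, "dy": -0.04, "dz": 0.0065, "wx": 0, "wy": 0, "wz": 0}
    - {"claw": 0.02, "dx": 0.012, "dy": -0.0187, "dz": 0.003, "wx": 0, "wy": 0, "wz": 0}
    - {"claw": 0.02, "dx": 0.012, "dy": -0.01, "dz": 0, "wx": 0, "wy": 0, "wz": 0}
    - {"claw": 0.02, "dx": 0, "dy": 0, "dz": 0, "wx": 0, "wy": 0, "wz": 0}
    - {"claw": 0.02, "dx": 0, "dy": 0, "dz": 0, "wx": 0, "wy": 0, "wz": 0}

```text
t: 16.58
eef_pos: [0.6123, 0.0878, 0.1944]
tool_rot: [0.02, 0.977, -0.099, 0.19]
contact_force: [-0.4, 0.0, -0.5]
gripper_width: 0.317
grasp_force: 39.8
```

```bash
python3 fin.py; python3 - <<'E'
from held import *
T,u,v,p=held('w9'); b=T[(T[:,0]>.02)]; print('tip x',b[:,0].max())
for a in (.025,.035,.07,.08):
    k=abs(T[:,0]-a)<.005; print(a,'y',np.percentile(T[k,1],[2,50,98]),'ztop',np.percentile(T[k,2],[3,20]))
save('scene','s9');save('top','t9')
a=cv2.imread('pics/s9.png')[140:290,270:430];b=cv2.imread('pics/t9.png')[95:245,120:320]
cv2.imwrite('pics/c9.png',np.hstack([cv2.resize(a,(400,375),interpolation=2),cv2.resize(b,(400,300),interpolation=2)[:375] if 0 else cv2.copyMakeBorder(cv2.resize(b,(400,300),interpolation=2),0,75,0,0,0)]))
E
```

```text
n [-0.909   0.1847 -0.3737] tcp [0.6132 0.0896 0.1942] 16.575 [0.6123 0.0878 0.1944]
turn [ 0.1143 -0.1038 -0.0789] shift now [ 0.0004 -0.002   0.0004] shift after turn [ 0.0004 -0.002   0.0004]
tip [0.7016 0.0694 0.213 ] dist 0.1004344374624051 off-axis [-0.0006 -0.0021  0.0005] angle deg 0.13037941320139237 vel 0.007195231790251278 39.79509211611003
tip x 0.09106388939266855
0.025 y [-0.014  -0.0005  0.0125] ztop [0.0031 0.0038]
0.035 y [-0.0141 -0.0005  0.0127] ztop [0.0034 0.0043]
0.07 y [-0.0121 -0.0005  0.0109] ztop [0.005  0.0059]
0.08 y [-0.012  -0.0005  0.011 ] ztop [0.0049 0.0061]
```

View pics/c9.png

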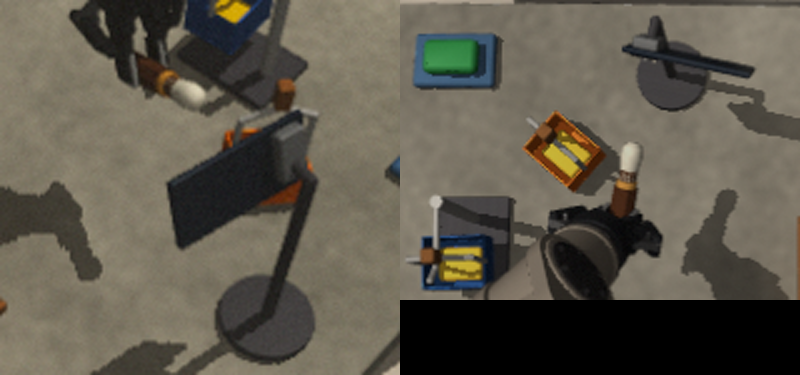

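The brush points at the phone and the caddy still hangs. I'll check the tip (top (236,167), scene (351,179)) in the same frames as the phone.

```bash
python3 - <<'E'
from h import *
np.set_printoptions(precision=4,suppress=True)
for fn,(u0,u1,v0,v1) in (('t9',(222,248,155,190)),('s9',(325,360,160,190))):
    f=np.load(f'pics/{fn}.npz');v,u=np.mgrid[v0:v1,u0:u1]; uv=list(zip(u.ravel(),v.ravel())); W=world(fn,uv); c=f['p'][v,u].reshape(-1,3).astype(int)
    k=(c.min(1)>110)&(W[:,2]>.17)&(W[:,2]<.25); P=W[k]
    b=np.array([.909,-.1847,.3737]); s=P@b; print(fn,k.sum(),'tip end',P[np.argsort(s)[-8:]].mean(0),'knot mean',P.mean(0))
E
python3 phone.py | grep -v '^z' | head -2
```

```text
t9 105 tip end [0.696  0.0694 0.2169] knot mean [0.6815 0.0729 0.2157]
s9 66 tip end [0.7019 0.0709 0.2156] knot mean [0.6905 0.0706 0.2155]
n [-0.9095  0.189  -0.3703] yaw,tilt -0.20485828335383785 0.379301516815045 1153 [ 0.797  -0.0129  0.2419] rect ((0.008023127913475037, -0.010588191449642181), (0.11180014163255692, 0.14451013505458832), 79.64424896240234)
[-0.0593 -0.0769] [0.0881 0.034 ] pct [-0.0586 -0.0372] [0.0851 0.0333]
```

>>> drive_tool:
  increments:
    - {"claw": 0.02, "dx": 0.0005, "dy": -0.002, "dz": 0.0005, "wx": 0, "wy": 0, "wz": 0}
    - {"claw": 0.02, "dx": 0, "dy": 0, "dz": 0, "wx": 0, "wy": 0, "wz": 0}
    - {"claw": 0.02, "dx": 0, "dy": 0, "dz": 0, "wx": 0, "wy": 0, "wz": 0}
    - {"claw": 0.02, "dx": 0, "dy": 0, "dz": 0, "wx": 0, "wy": 0, "wz": 0}
    - {"claw": 0.02, "dx": 0, "dy": 0, "dz": 0, "wx": 0, "wy": 0, "wz": 0}
    - {"claw": 0.02, "dx": 0, "dy": 0, "dz": 0, "wx": 0, "wy": 0, "wz": 0}

```text
t: 17.52
eef_pos: [0.614, 0.0913, 0.1946]
tool_rot: [0.019, 0.977, -0.098, 0.191]
contact_force: [-0.1, -0.1, -1.3]
gripper_width: 0.314
grasp_force: 39.8
```

```bash
python3 fin.py | tail -1; python3 -c "from station import *; print(hand_in())"
```

```text
tip [0.7033 0.0731 0.2133] dist 0.09942898939386942 off-axis [0.0002 0.0017 0.0004] angle deg 0.16135131650974258 vel 0.0010475130273868906 39.795736705418676
the job is handed in; nothing more can be done
None
```

The job is handed in: the blue caddy hangs released on the steel hook, and the brush is held still with its bristles pointing at the lens, the tip about 10 cm away and, by my estimate, about 2 mm off the lens axis (no verdict was returned).

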